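Open the blood reader and release its sensor clamp

ROBOT

A 7-joint arm with a two-finger parallel gripper is mounted at the origin on the work surface. World frame = base frame: x ahead of the robot, y to its left, z up, the work surface at z = 0. Lengths are in m, angles in rad, forces in N, time in s.
With the tool pointing down it reaches from about 0.4 to 0.925 m from the base axis. Payload 5.6 kg.
Tool frame: the origin (TCP) lies midway between the tips of the shut fingers; the grasp point (between the pads) lies 19 mm behind it (ctrl.grip_depth is the distance from the TCP to the grasp point, in m); y points along the fingers, z is the direction in which the jaws open and shut, and the axes are right-handed (so a half turn about y gives the same grasp; the last joint's range is limited). The gripper opens to 85 mm and grips with 20 to 120 N. Pads are 22 mm wide; open, the fingers measure 114 mm over their backs; the gripper's body (76 mm by 85 mm) begins 54 mm behind the grasp point. The pads swing forward as they close: fully open they stand 13 mm farther back than shut.
Start: joints at [-1.268, 0.468, -0.012, 1.603, 0.006, 1.071, -0.056], TCP at [0.22, 0.612, 0.231] pointing down, gripper open.
Joint ranges: [-2.53, 2.53], [-0.31, 2.02], [-1.57, 1.55], [0.28, 2.44], [-1.29, 4.43], [0.15, 1.84], [-2.92, 2.92]. Speed limits (rad/s): [2.57, 2.57, 3.14, 3.14, 3.14, 3.14, 3.14].

INTERFACE

Orientations are given as a unit quaternion [x, y, z, w].
In Python, from cell import telemetry, optics, job, ctrl gives the robot as it stands.
- The arm moves only by the tool send_rows, never from a script. Its argument "motion" is text: rows parted by semicolons, each of 7 numbers parted by spaces: the turn, a rotation vector about the world's x, y, z normalised to -1 to 1, where 1 is 2 pi rad, then the shift along the world's x, y, z normalised to -1 to 1, where 1 is 0.03 m, then the opening, from -1 (shut) to 1 (fully open). A call has exactly 8 rows; each row shifts and turns the commanded pose from where the row before left it; what a row does not reach is not made up. A row lasts 1/8 s, in which the tool goes at most 62.5 mm and 10.7 degrees, less where a joint would pass 70% of its speed; a pose out of reach is approached as far as the arm can. A call with a number of a shift or a turn outside -1 to 1 is refused whole. A call with a gripper value outside its range is refused whole. The fingers move at their own pace and stop on an object; "newtons" is the grip in N (left out, the last holds). Time passes only in rows, so rows that do not move let the fingers close, or fill a call up. It gives the time, the measured TCP pose, the force and the opening at its end, in the units of the state.
- telemetry.get_obs(): the state, without advancing time (a new reading comes with each control period).
- optics.get_image(name): name is "side" or "top" or "wrist"; returns a dict with "pixels" (420x560x3 uint8, blue, green, red), "mtx" (3x3 intrinsics, pixels), "R" (3x3) and "t" (3): a world point X has camera coordinates R X + t. Camera axes: x right, y down, z forward; pixel columns grow to the right and rows downward; lengths in m; the calibration is good to about 2 mm. The wrist camera is an equidistant fisheye: a pixel r from the principal point sees the ray r / f radians off the axis. A picture is of the moment at which its call begins. There is no depth.
- job.job_done(): hands the job in, once; it reports no verdict.
The state is a dict: "time": time; "qpos": joint angles; "qd": joint speeds; "effort": joint torques, N m; "tool_pos": TCP position; "orientation": TCP orientation; "contact_force": force on the tool from outside, world axes, zero at the start; "wrist_torque": the same for the moment, N m; "gripper_width": finger opening in m.
Only numpy, scipy, OpenCV 4.12 (cv2) and the standard library are available. Lean on these libraries where they do the work, as an engineer would, in place of code of your own. Each camera call takes 0.05 s, during which the arm holds its last target. There are 200 camera calls.

TASK

The bench reader's sensor cartridge is due for a change: get it ready. Turn both wing latches on the reader a full quarter turn counter-clockwise (seen from above) so that they no longer hold the grey panel, then swing the panel up and back by its handle until it stands upright or leans back, and swing the steel clamp lever inside up to upright so that the cartridge is released. Leave everything standing open, and do not disturb the tube rack or the red tray beside the reader.

Things in the scene. Friction and masses are not known exactly. Their poses are not given: they have to be found in the camera images.
- reader: White box-shaped bench reader, fixed, 250 (x, front to back) x 240 (y) x 110 mm high. Origin: centre of its underside on the bench; x points from its front (black display, towards the robot) to its rear, y to its left, z up. Its top has a well, x -65..75, y -75..75 mm, floor at z = 45 mm, under the shut grey panel (x -75..88, y -95..95, z 110..118 mm).
- latch_left_grip (a point): Grip point of the left wing latch, on its vertical pivot, at x -95, y 75, z 145 mm of the reader. A dark steel bar 70 mm long, 14 mm wide, 32 mm tall (z 121..153 mm), centred on the pivot; own x axis along the bar. Fingertips lower than the panel (z 118) would catch its edge. Locked, the bar points front to back, its rear end overlaps the panel's front edge and blocks it.
- latch_right_grip (a point): The same on the right wing latch, at x -95, y -75, z 145 mm of the reader.
- latch_left (a joint): Left wing's angle, rad: 0 locked (bar along the reader's x), grows counter-clockwise seen from above to the stop at 1.571, unlocked (bar along the reader's y, parallel to the panel's edge). The panel is free of it from about 1.2; unlocked counts from 1.3. Starts at 0 to 0.15, stays where it is left, takes 0.08 N m to turn.
- latch_right (a joint): Angle of the right wing, the same sense (also counter-clockwise), range and stiffness as the left one.
- panel_handle (a point): Middle of the panel's steel bow handle: round bar 10 mm thick, 70 mm long, along the reader's y, its axis 42 mm off the panel's outer face. Panel shut: at x -45, y 0, z 160 mm of the reader; 133 mm from the hinge axis along the panel and 46 mm off it. A gripper can keep pointing down all through the swing and let the bar turn between its fingers (free gap to the panel 37 mm: keep the fingertips within 20 mm past the bar).
- panel_hinge (a point): Middle of the panel's hinge axis, at x = 88, y = 0, z = 114 mm of the reader; the axis runs along the reader's y.
- panel (a joint): Panel angle, rad: 0 shut, 1.571 upright, stop at 1.85 leaning back. Its front (handle) side rises and goes rearwards. A stiff hinge (0.4 N m, about 4 N at the handle) holds the panel (163 x 190 x 8 mm, about 0.25 kg) at any angle. Open counts from 1.4.
- lever_tip (a point): Grip point of the steel clamp lever in the well: a flat bar 87 mm long, 16 mm wide (y), 7 mm thick; this point is 77 mm from its hinge axis. Lever shut: at x 32, y 0, z 93 mm of the reader, 48 mm above the well's floor, beyond the black socket block (x -55..10, y -30..30 mm; top of its cartridge z 82 mm) on which the lever lies.
- lever_hinge (a point): Middle of the lever's hinge axis, at x = -45, y = 0, z = 93 mm of the reader (the end nearer the robot); the axis runs along the reader's y.
- lever (a joint): Lever angle, rad: 0 lying shut on the cartridge, 1.571 upright, stop at 1.65. Its free (rear) end rises and comes towards the robot. It starts at 0 to 0.08. It stays where it is left; moving it takes 0.1 N m, about 1.5 N at the tip. Released counts from 1.25.
- tube_rack: Bystander: loose white rack 150 x 70 mm of purple-capped blood tubes, 83 mm high, left of the reader. Origin: centre of its underside.
- red_tray: Bystander: loose open red plastic tray 160 x 110 x 40 mm, right of the reader. Origin: centre of its underside.

How it is judged:
On the way, in this order (a step that is already met when the one before it is completed fails the run):
1. both wing latches are unlocked while the panel is still shut (value of joint each of latch_left, latch_right above 1.3 rad and value of joint panel below 0.1 rad), for 0.2 s.
2. the panel stands open, upright or past it (value of joint panel above 1.4 rad), for 0.2 s.
3. the clamp lever is swung up (value of joint lever above 1.25 rad), for 0.2 s.
At the end, for the whole second after the job is handed in: Both latches are turned at least 1.3 rad, the panel stands open at least 1.4 rad, the lever is up at least 1.25 rad, and panel and lever are at rest (under 0.05 rad/s) (value of joint each of latch_left, latch_right above 1.3 rad and value of joint panel above 1.4 rad and value of joint lever above 1.25 rad and velocity of joint panel between -0.05 and 0.05 rad/s and velocity of joint lever between -0.05 and 0.05 rad/s); the robot touches nothing.
It fails at once if the tube rack is shifted by more than 30 mm or tipped (distance of tube_rack from where it was at the start of the episode above 0.03 m or angle between tube_rack's own z axis and vertical above 0.3 rad).
It fails at once if the red tray is shifted by more than 30 mm (distance of red_tray from where it was at the start of the episode above 0.03 m).
It also fails if it takes over 67 s, if anything falls off the work surface, if the arm or the gripper's body presses on something with over 40 N, if the wrist force passes 120 N, or if a joint passes its speed limit or range.

## Working session

There is one attempt and no reset: what is moved stays moved. The work goes in short steps, Python scripts to look and compute and a tool call to move; the robot and the scene stay as the last step left them, time stands still between calls to the robot, and variables do not carry over. Pictures are saved under pics/ and viewed, about 8 in all and at most 12, crops included, and the job is handed in when it is done.

Besides the shell and the picture viewer there is one more tool, called after "Request:" as name(argument=value, ...) on one line, values as JSON. send_rows: Moves the arm, as the interface text tells. Its arguments: {"type":"object","properties":{"motion":{"type":"string"},"newtons":{"type":"number"}},"required":["motion"]}

```bash
mkdir -p pics; ls
python3 - <<'E'
from cell import telemetry, optics, ctrl
import cv2
print(telemetry.get_obs(), ctrl.grip_depth)
for n in ("side","top"):
    d=optics.get_image(n); cv2.imwrite(f"pics/{n}0.png",d["pixels"]); print(n,d["mtx"].tolist(),d["R"].tolist(),d["t"].tolist())
E
```

```text
pics
{'time': 0.0, 'qpos': array([-1.26800112,  0.46839348, -0.01161706,  1.60364716,  0.00600226,
        1.07139598, -0.05628804]), 'qd': array([-0.00084149,  0.00064679,  0.00162723,  0.00158854,  0.00063968,
       -0.00054319, -0.0024275 ]), 'effort': array([-7.96503855e-06, -5.32389021e+01,  2.13211309e-02, -2.51298738e+01,
        1.13479313e-02,  7.90841121e-03, -2.49669831e-06]), 'tool_pos': array([0.22017829, 0.61096657, 0.23031801]), 'orientation': array([ 0.69719763, -0.12172966,  0.1215945 , -0.69592538]), 'contact_force': array([-0.39726535, -0.09513698,  0.48012094]), 'wrist_torque': array([-0.05653979,  0.002992  ,  0.01474691]), 'gripper_width': 0.08564254539439471} 0.0187
side [[384.42078341379846, 0.0, 277.4733716910612], [0.0, 384.42078341379846, 212.07771454020457], [0.0, 0.0, 1.0]] [[0.9769471844360313, -0.21344082072471493, 0.004149080726023549], [-0.13148945942446835, -0.6169286906486653, -0.7759571590718037], [0.16818061981920526, 0.7575236014164072, -0.6307719654632287]] [-0.5492891792856885, 0.20068062431354092, 0.8781933271093029]
top [[511.67597531557084, 0.0, 272.09852482241087], [0.0, 511.67597531557084, 208.14478044555904], [0.0, 0.0, 1.0]] [[0.018731328486944917, -0.9997499944008225, 0.012210078978840737], [-0.9846674289265771, -0.020564370379840286, -0.17322575178651944], [0.17343353696513905, -0.008778118615974283, -0.9848064545327297]] [-0.005558612168098989, 0.5735331679017915, 1.1506070694493296]
```

View pics/top0.png

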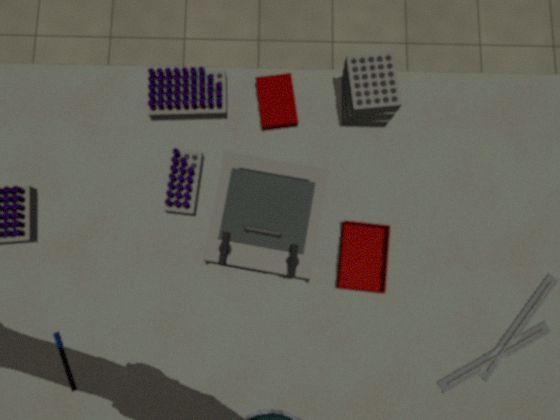

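View pics/side0.png

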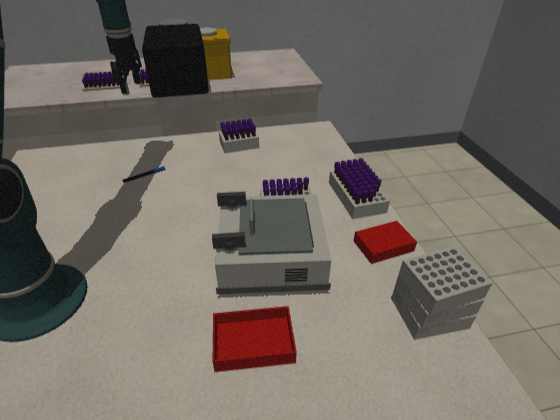

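The reader sits near top (262,220) and side (270,240), slightly yawed. The latches are at top (224,247) and (292,260), the handle at (263,232). I'll enlarge both views.

Run:
```python
import cv2,numpy as np
a=cv2.imread("pics/top0.png")[150:290,195:335]; b=cv2.imread("pics/side0.png")[175:300,200:340]
a=cv2.resize(a,None,fx=5.6,fy=4,interpolation=cv2.INTER_CUBIC)
cv2.imwrite("pics/c1.png",cv2.convertScaleAbs(cv2.resize(cv2.imread("pics/top0.png")[155:290,200:335],None,fx=4.4,fy=4.4,interpolation=cv2.INTER_CUBIC),alpha=1.6))
cv2.imwrite("pics/c2.png",cv2.convertScaleAbs(cv2.resize(b,None,fx=4.4,fy=4.4,interpolation=cv2.INTER_CUBIC),alpha=1.3))
```

```text
(no output)
```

View pics/c1.png

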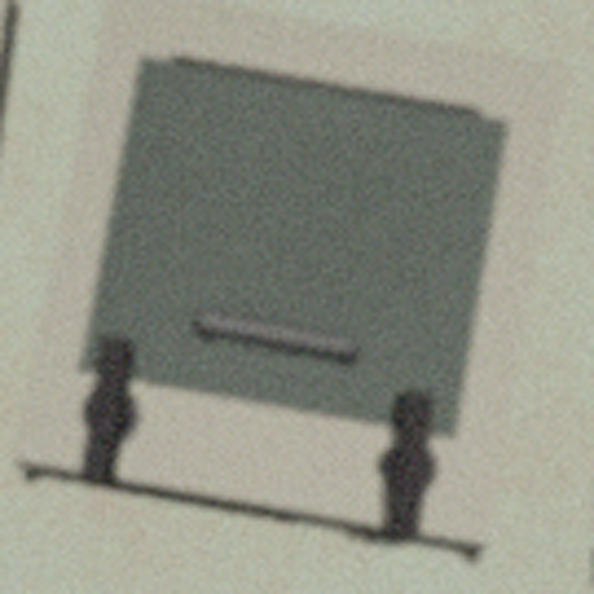

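View pics/c2.png

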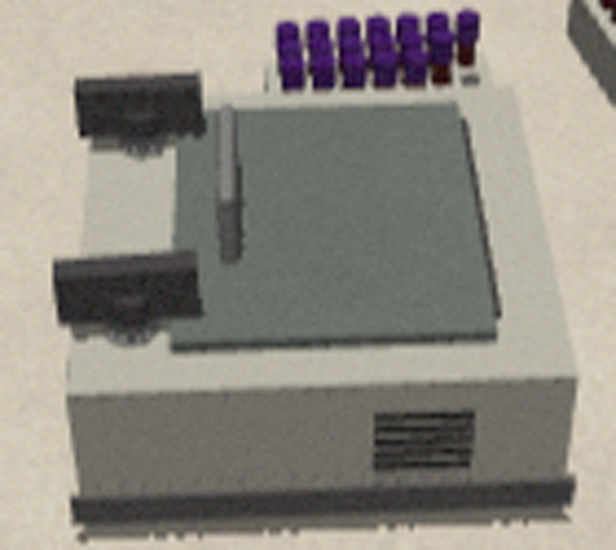

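```bash
cat > h.py <<'E'
import numpy as np, cv2
from cell import telemetry, optics
def proj(d,X):
    c=np.atleast_2d(X)@np.array(d["R"]).T+np.array(d["t"])
    return c[:,:2]/c[:,2:]*[d["mtx"][0][0],d["mtx"][1][1]]+[d["mtx"][0][2],d["mtx"][1][2]]
def rd(p,P):   # reader mm -> world m
    c,s=np.cos(p[3]),np.sin(p[3]); P=np.atleast_2d(P)/1000
    return P@np.array([[c,s,0],[-s,c,0],[0,0,1]])+p[:3]
E
python3 - <<'E'
from h import *
from scipy.optimize import least_squares
T=[[88,95,118,140,60],[88,-95,118,507,122],[-75,95,118,82,370],[-75,-95,118,455,437],[-45,35,163,197,322],[-45,-35,163,353,350],[-95,75,153,109,410],[-95,-75,153,408,466]]
S=[[-75,-95,118,172,343],[88,-95,118,496,333],[88,95,118,460,104],[-45,-35,163,230,203],[-45,35,163,227,110],[-125,-120,110,68,395],[125,-120,110,577,378],[-95,-75,153,126,258],[-95,75,153,139,76]]
T,S=np.array(T,float),np.array(S,float)
t,s=optics.get_image("top"),optics.get_image("side")
ut=T[:,3:]/4.4+[200,155]; us=S[:,3:]/4.4+[200,175]
f=lambda p:np.r_[(proj(t,rd(p,T[:,:3]))-ut).ravel(),(proj(s,rd(p,S[:,:3]))-us).ravel()]
r=least_squares(f,[.6,0,0,-.15],loss="soft_l1")
print(r.x.round(4)); print(f(r.x).reshape(-1,2).round(1).tolist())
np.save("p.npy",r.x)
# two-view triangulation check: handle ends, latch top centres (no model heights)
P=lambda d:np.array(d["mtx"])@np.c_[d["R"],d["t"]]
X=cv2.triangulatePoints(P(t),P(s),ut[[4,5,6,7]].T,us[[4,3,8,7]].T); print((X[:3]/X[3]).T.round(3))
for n,q in dict(LL=[-95,75,145],LR=[-95,-75,145],H=[-45,0,160],hinge=[88,0,114],lt=[32,0,93],lh=[-45,0,93]).items(): print(n,rd(r.x,q).round(4))
a=lambda x:np.arctan2(x[1],x[0])
from scipy.spatial.transform import Rotation as R
o=telemetry.get_obs(); print(R.from_quat(o["orientation"]).as_matrix().round(3).tolist())
E
```

```text
[ 0.5502  0.0182 -0.0022 -0.1597]
[[0.2, -0.9], [0.2, -0.1], [-0.8, -0.3], [-0.1, -0.0], [1.8, -0.7], [-1.1, -1.1], [-1.0, -0.3], [0.8, -0.4], [-0.7, 0.3], [0.3, -0.1], [-0.9, -0.3], [-0.9, -2.0], [-0.3, 0.1], [-0.7, 0.4], [0.2, -0.1], [-0.3, 1.8], [-0.6, 1.8]]
[[ 0.511  0.064  0.158]
 [ 0.5   -0.012  0.157]
 [ 0.468  0.105  0.158]
 [ 0.444 -0.039  0.154]]
LL [[0.4683 0.1074 0.1428]]
LR [[ 0.4445 -0.0407  0.1428]]
H [[0.5058 0.0254 0.1578]]
hinge [[0.6371 0.0042 0.1118]]
lt [[0.5818 0.0132 0.0908]]
lh [[0.5058 0.0254 0.0908]]
[[0.941, -0.0, 0.339], [-0.339, -0.001, 0.941], [0.0, -1.0, -0.001]]
```

Request:
send_rows(motion="0 0 0.0026 0.5 -1 0 1;0 0 0.0026 0.5 -1 0 1;0 0 0.0026 0.5 -1 0 1;0 0 0.0026 0.5 -1 0 1;0 0 0.0026 0.5 -1 0 1;0 0 0.0026 0.5 -1 0 1;0 0 0.0026 0.5 -1 0 1;0 0 0.0026 0.5 -1 0 1", newtons=40)

```text
time: 1.2
tool_pos: [0.3407, 0.3704, 0.2313]
orientation: [-0.703, 0.076, -0.076, 0.703]
contact_force: [0.4, -0.6, 0.1]
gripper_width: 0.0856
```

Request:
send_rows(motion="0 0 0.0026 0.5 -1 0 1;0 0 0.0026 0.5 -1 0 1;0 0 0.0026 0.5 -1 0 1;0 0 0.0026 0.5 -1 0 1;0 0 0.0026 0.5 -1 0 1;0 0 0.0026 0.5 -1 0 1;0 0 0.0026 0.6 -1 0 1;0 0 0.0026 0.2 -0.7 0 1")

```text
time: 2.2
tool_pos: [0.4552, 0.1389, 0.2313]
orientation: [0.707, -0.03, 0.03, -0.706]
contact_force: [-1.4, -0.3, -0.0]
gripper_width: 0.0854
```

Run:
```python
from h import *
d=optics.get_image("wrist"); print(d["mtx"].tolist() if hasattr(d["mtx"],'tolist') else d["mtx"]); print(np.array(d["R"]).round(4).tolist(),np.array(d["t"]).round(4).tolist())
cv2.imwrite("pics/w1.png",cv2.convertScaleAbs(d["pixels"],alpha=1.5))
np.savez("w1.npz",**{k:np.array(v) for k,v in d.items()})
o=telemetry.get_obs(); print({k:np.round(o[k],4) for k in("time","qpos","tool_pos","orientation","contact_force","gripper_width")})
```

```text
[[325.19226210127806, 0.0, 283.1430328671246], [0.0, 325.19226210127806, 207.26984512800868], [0.0, 0.0, 1.0]]
[[0.086, 0.9963, -0.0004], [0.9464, -0.0815, 0.3126], [0.3114, -0.0273, -0.9499]] [-0.1776, -0.459, 0.2426]
{'time': np.float64(2.25), 'qpos': array([-0.5556,  0.1673,  0.2157,  2.029 , -0.0418,  0.9496,  1.164 ]), 'tool_pos': array([0.4556, 0.1362, 0.2313]), 'orientation': array([ 0.707 , -0.031 ,  0.0314, -0.7059]), 'contact_force': array([ 1.0561, -3.2628, -0.3087]), 'gripper_width': np.float64(0.0857)}
```

View pics/w1.png

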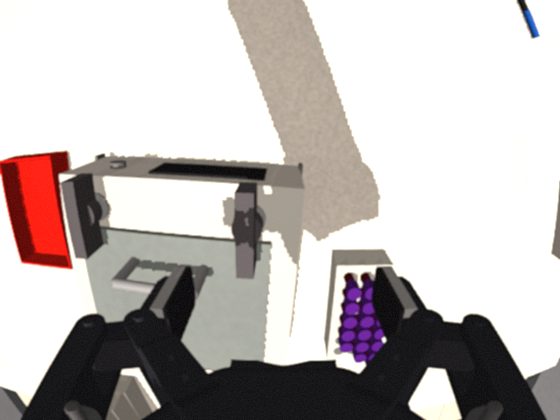

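```bash
cat >> h.py <<'E'
def ray(d,uv,z):  # fisheye pixel -> world point at height z
    K,R,t=np.array(d["mtx"]),np.array(d["R"]),np.array(d["t"]).ravel()
    v=(np.array(uv)-K[:2,2])/K[0,0]; th=np.hypot(*v); w=R.T@np.r_[v/th*np.sin(th),np.cos(th)]; C=-R.T@t
    return C+w*(z-C[2])/w[2]
def fproj(d,X):
    K,R,t=np.array(d["mtx"]),np.array(d["R"]),np.array(d["t"]).ravel(); c=R@X+t; r=np.hypot(c[0],c[1]); return K[:2,2]+K[0,0]*np.arctan2(r,c[2])*c[:2]/r
E
python3 - <<'E'
from h import *
d=np.load("w1.npz"); p=np.load("p.npy")
print("cam",-d["R"].T@d["t"])
for n,q in dict(LLf=[-130,75,153],LLr=[-60,75,153],LL=[-95,75,153],LRf=[-130,-75,153],LRr=[-60,-75,153],Hl=[-45,35,160],Hr=[-45,-35,160],pfl=[-75,95,118],pfr=[-75,-95,118],boxfl=[-125,120,110],boxfr=[-125,-120,110]).items(): print(n,fproj(d,rd(p,q)[0]).round(1))
im=cv2.convertScaleAbs(d["pixels"],alpha=1.5)
cv2.imwrite("pics/w1c.png",cv2.resize(im[150:300,55:310],None,fx=3,fy=3,interpolation=cv2.INTER_CUBIC))
E
```

```text
cam [0.37409779 0.14615477 0.37390796]
LLf [244.2 192.5]
LLr [241.7 277.4]
LL [242.7 237.4]
LRf [ 68.5 181.8]
LRr [ 79.4 257.8]
Hl [191.8 292.9]
Hr [115.6 282.4]
pfl [269.5 244. ]
pfr [ 79.4 226.2]
boxfl [302.9 188.3]
boxfr [ 59.2 174.2]
```

View pics/w1c.png

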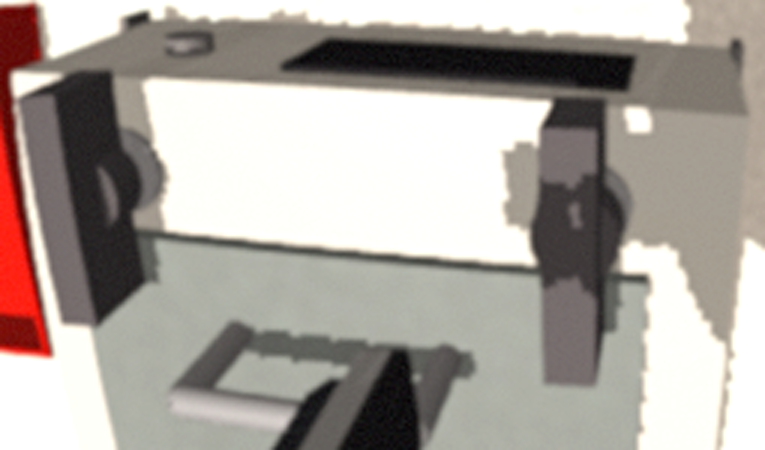

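Request:
send_rows(motion="0 0 -0.003 0.2 -0.5 0 1;0 0 -0.002 0.22 -0.46 -0.3 1;0 0 0 0 0 -0.8 1;0 0 0 0 0 -0.8 1;0 0 0 0 0 -0.8 1;0 0 0 0 0 -0.8 1;0 0 0 0 0 0 1;0 0 0 0 0 0 0", newtons=40)

```text
time: 3.25
tool_pos: [0.4674, 0.1117, 0.1267]
orientation: [-0.706, 0.041, -0.041, 0.706]
contact_force: [0.4, 1.5, 0.6]
gripper_width: 0.0699
```

Request:
send_rows(motion="0 0 0 0 -0.14 0 -0.2;0 0 0 0 0 0 -1;0 0 0 0 0 0 -1;0 0 0 0 0 0 -1;0 0 0 0 0 0 -1;0 0 0.01 0 0 0 -1;0 0 0.025 0 0 0 -1;0 0 0.025 0 0 0 -1", newtons=40)

```text
time: 4.25
tool_pos: [0.4674, 0.1077, 0.127]
orientation: [-0.701, -0.094, 0.093, 0.701]
contact_force: [-0.6, -0.1, 4.4]
gripper_width: 0.0134
```

Request:
send_rows(motion="0 0 0.025 0 0 0 -1;0 0 0.025 0 0 0 -1;0 0 0.025 0 0 0 -1;0 0 0.025 0 0 0 -1;0 0 0.025 0 0 0 -1;0 0 0.025 0 0 0 -1;0 0 0.025 0 0 0 -1;0 0 0.007 0 0 0 -1")

```text
time: 5.25
tool_pos: [0.4688, 0.1065, 0.127]
orientation: [0.54, 0.458, -0.456, -0.539]
contact_force: [3.5, -1.5, 2.5]
gripper_width: 0.0133
```

Run:
```python
from h import *
from scipy.spatial.transform import Rotation as R
o=telemetry.get_obs(); print({k:np.round(o[k],4) for k in("time","qpos","tool_pos","contact_force","wrist_torque","gripper_width")})
z=R.from_quat(o["orientation"]).as_matrix()[:,2]; print("jaw az",np.degrees(np.arctan2(z[1],z[0])))
```

```text
{'time': np.float64(5.25), 'qpos': array([-0.2032,  0.3378, -0.1061,  2.0916,  0.0559,  0.7113,  2.6308]), 'tool_pos': array([0.4688, 0.1065, 0.127 ]), 'contact_force': array([ 3.5059, -1.4798,  2.5072]), 'wrist_torque': array([-0.4061, -0.5855, -0.0517]), 'gripper_width': np.float64(0.0133)}
jaw az 170.5346326075528
```

Request:
send_rows(motion="0 0 0 0 0 0 1;0 0 0 0 0 0 1;0 0 0 0 0 0 1;0 0 0 0 0 0.8 1;0 0 0 0 0 0.9 1;0 0 0 0 0 0.9 1;0 0 -0.0286 0 0 0.9 1;0 0 -0.0286 0 0 0 1")

```text
time: 6.25
tool_pos: [0.4681, 0.108, 0.2334]
orientation: [0.614, 0.353, -0.35, -0.613]
contact_force: [0.6, 0.2, -1.0]
gripper_width: 0.0854
```

Request:
send_rows(motion="0 0 -0.0286 -0.1 -0.6 0 1;0 0 -0.0286 -0.1 -0.6 0 1;0 0 -0.0286 -0.1 -0.6 0 1;0 0 -0.0286 -0.1 -0.6 0 1;0 0 -0.0286 -0.1 -0.6 0 1;0 0 -0.0286 -0.1 -0.6 0 1;0 0 -0.0286 -0.1 -0.6 0 1;0 0 -0.0286 -0.04 -0.75 0 1")

```text
time: 7.25
tool_pos: [0.4444, -0.0411, 0.2312]
orientation: [-0.693, 0.14, -0.139, 0.693]
contact_force: [-0.3, -0.6, -0.2]
gripper_width: 0.0857
```

Request:
send_rows(motion="0 0 -0.0286 0 0 0 1;0 0 -0.0286 0 0 0 1;0 0 -0.0286 0 0 0 1;0 0 -0.0286 0 0 0 1;0 0 -0.0286 0 0 0 1;0 0 -0.0286 0 0 0 1;0 0 -0.0286 0 0 0 1;0 0 -0.0286 0 0 0 1")

```text
time: 8.25
tool_pos: [0.4445, -0.0407, 0.2311]
orientation: [-0.43, 0.562, -0.562, 0.429]
contact_force: [-0.2, -1.4, 0.1]
gripper_width: 0.0853
```

Request:
send_rows(motion="0 0 -0.0286 0 0 0 1;0 0 -0.0286 0 0 0 1;0 0 -0.0286 0 0 0 1;0 0 -0.0286 0 0 0 1;0 0 -0.0286 0 0 0 1;0 0 -0.0286 0 0 0 1;0 0 -0.0286 0 0 0 1;0 0 -0.0286 0 0 0 1")

```text
time: 9.25
tool_pos: [0.4445, -0.0408, 0.2312]
orientation: [0.046, 0.706, -0.706, -0.047]
contact_force: [0.3, -0.7, 0.1]
gripper_width: 0.0853
```

```bash
cat > st.py <<'E'
from h import *
from scipy.spatial.transform import Rotation as R
o=telemetry.get_obs(); print({k:np.round(o[k],4) for k in("time","qpos","tool_pos","contact_force","wrist_torque","gripper_width")})
M=R.from_quat(o["orientation"]).as_matrix(); z=M[:,2]; print("jaw az",np.degrees(np.arctan2(z[1],z[0])),"y",M[:,1].round(3))
E
python3 st.py
python3 - <<'E'
from h import *
d=optics.get_image("wrist"); cv2.imwrite("pics/w2.png",cv2.convertScaleAbs(d["pixels"],alpha=1.5))
d={k:np.array(v) for k,v in d.items()}; p=np.load("p.npy")
for n,q in dict(LRf=[-130,-75,153],LRr=[-60,-75,153],LL1=[-95,40,153],LL2=[-95,110,153]).items(): print(n,fproj(d,rd(p,q)[0]).round(1))
E
```

```text
{'time': np.float64(9.25), 'qpos': array([-0.3669,  0.1124,  0.4153,  2.1007, -0.0562,  0.9391, -1.6232]), 'tool_pos': array([ 0.4445, -0.0408,  0.2312]), 'contact_force': array([ 0.3165, -0.7082,  0.073 ]), 'wrist_torque': array([ 0.0165,  0.0073, -0.0196]), 'gripper_width': np.float64(0.0853)}
jaw az -97.54576020138839 y [-0.  0. -1.]
LRf [282.1 257.7]
LRr [284.7 167.4]
LL1 [135.6 210.4]
LL2 [ 66.4 208. ]
```

View pics/w2.png

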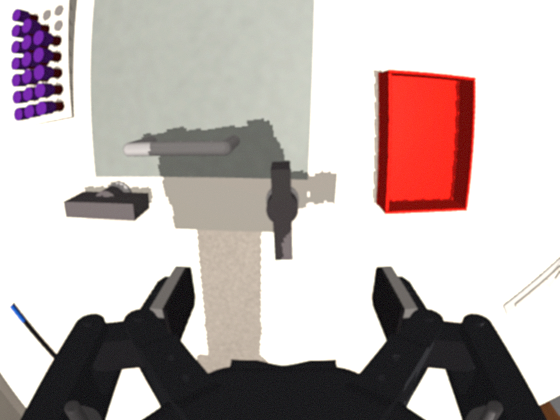

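Request:
send_rows(motion="0 0 0 0 0 -0.8 1;0 0 0 0 0 -0.8 1;0 0 0 0 0 -0.8 1;0 0 0 0 0 -0.8 1;0 0 0 0 0 -0.3 0;0 0 0 0 0 0 -1;0 0 0 0 0 0 -1;0 0 0 0 0 0 -1")

```text
time: 10.3
tool_pos: [0.4457, -0.04, 0.1273]
orientation: [0.045, 0.706, -0.705, -0.044]
contact_force: [-2.1, 6.3, 9.4]
gripper_width: 0.0129
```

Request:
send_rows(motion="0 0 0 0 0 0 -1;0 0 0.02 0 0 0 -1;0 0 0.025 0 0 0 -1;0 0 0.025 0 0 0 -1;0 0 0.025 0 0 0 -1;0 0 0.025 0 0 0 -1;0 0 0.025 0 0 0 -1;0 0 0.025 0 0 0 -1")

```text
time: 11.3
tool_pos: [0.4455, -0.0395, 0.1273]
orientation: [-0.322, 0.629, -0.629, 0.324]
contact_force: [-1.7, 6.7, 6.9]
gripper_width: 0.0134
```

Request:
send_rows(motion="0 0 0.025 0 0 0 -1;0 0 0.025 0 0 0 -1;0 0 0.022 0 0 0 -1;0 0 0.003 0 0 0 -1;0 0 0 0 0 0 -1;0 0 0 0 0 0 -1;0 0 0 0 0 0 0;0 0 0 0 0 0 1")

```text
time: 12.3
tool_pos: [0.4447, -0.0415, 0.1263]
orientation: [0.459, -0.538, 0.538, -0.459]
contact_force: [0.1, 0.3, 0.3]
gripper_width: 0.0492
```

```bash
python3 st.py
```

```text
{'time': np.float64(12.3), 'qpos': array([-0.0429,  0.2836,  0.0692,  2.1755, -0.0298,  0.6832, -0.111 ]), 'tool_pos': array([ 0.4447, -0.0415,  0.1263]), 'contact_force': array([0.0921, 0.3041, 0.2626]), 'wrist_torque': array([-0.0293,  0.0114, -0.024 ]), 'gripper_width': np.float64(0.0492)}
jaw az -9.032298029047075 y [ 0.    -0.001 -1.   ]
```

Request:
send_rows(motion="0 0 0 0 0 0.1 1;0 0 0 0 0 0.8 1;0 0 0 0 0 0.8 1;0 0 0 0 0 0.8 1;0 0 0 0.68 0.74 0 1;0 0 0 0.68 0.74 0 1;0 0 0 0.68 0.75 0 1;0 0 0 0 0 0 1")

```text
time: 13.3
tool_pos: [0.5069, 0.0276, 0.2012]
orientation: [0.46, -0.537, 0.537, -0.46]
contact_force: [-0.8, -0.4, 0.3]
gripper_width: 0.0856
```

```bash
python3 st.py
python3 - <<'E'
from h import *
d=optics.get_image("wrist"); cv2.imwrite("pics/w3.png",cv2.convertScaleAbs(d["pixels"],alpha=1.5))
d={k:np.array(v) for k,v in d.items()}; p=np.load("p.npy")
for n,q in dict(Hl=[-45,35,160],Hr=[-45,-35,160],LL1=[-95,40,153],LL2=[-95,110,153],LR1=[-95,-110,153],LR2=[-95,-40,153]).items(): print(n,fproj(d,rd(p,q)[0]).round(1))
th=np.r_[np.linspace(0,1.6,18)]
x=-133*np.cos(th)+46*np.sin(th); z=46*np.cos(th)+133*np.sin(th)
dx,dz=np.diff(x)/30,np.diff(z)/30; c,s=np.cos(p[3]),np.sin(p[3])
print("; ".join(f"0 0 0 {a*c:.3f} {a*s:.3f} {b:.3f} -1" for a,b in zip(dx,dz)))
E
```

```text
{'time': np.float64(13.3), 'qpos': array([-0.1487,  0.2643,  0.0333,  1.9788, -0.0115,  0.8982, -0.2638]), 'tool_pos': array([0.5069, 0.0276, 0.2012]), 'contact_force': array([-0.8247, -0.4166,  0.3417]), 'wrist_torque': array([-0.0614, -0.0091, -0.0033]), 'gripper_width': np.float64(0.0856)}
jaw az -8.848688439256941 y [ 0.  0. -1.]
Hl [284.  185.6]
Hr [283.4 287.4]
LL1 [203.3 175. ]
LL2 [200.1  61. ]
LR1 [221.8 357.1]
LR2 [212.6 286.5]
0 0 0 0.162 -0.026 0.410 -1; 0 0 0 0.199 -0.032 0.393 -1; 0 0 0 0.235 -0.038 0.372 -1; 0 0 0 0.268 -0.043 0.348 -1; 0 0 0 0.299 -0.048 0.321 -1; 0 0 0 0.328 -0.053 0.291 -1; 0 0 0 0.353 -0.057 0.259 -1; 0 0 0 0.376 -0.060 0.224 -1; 0 0 0 0.395 -0.064 0.187 -1; 0 0 0 0.410 -0.066 0.149 -1; 0 0 0 0.422 -0.068 0.109 -1; 0 0 0 0.430 -0.069 0.068 -1; 0 0 0 0.435 -0.070 0.027 -1; 0 0 0 0.435 -0.070 -0.014 -1; 0 0 0 0.432 -0.070 -0.056 -1; 0 0 0 0.425 -0.068 -0.097 -1; 0 0 0 0.414 -0.067 -0.137 -1
```

View pics/w3.png

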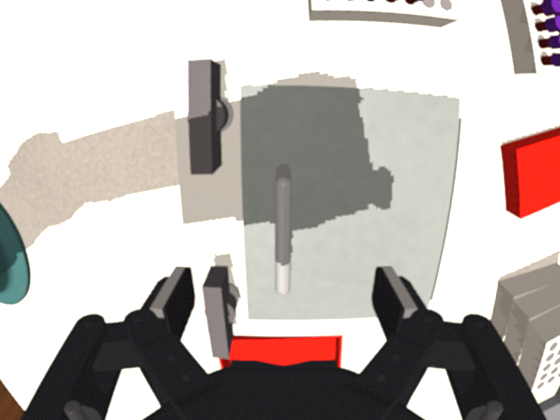

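Request:
send_rows(motion="0 0 0 0 0 -0.7 1;0 0 0 0 0 -0.7 1;0 0 0 0 0 -0.44 1;0 0 0 0 0 0 0;0 0 0 0 0 0 -1;0 0 0 0 0 0 -1;0 0 0 0 0 0 -1;0 0 0 0 0 0 -1", newtons=35)

```text
time: 14.35
tool_pos: [0.5064, 0.0259, 0.1466]
orientation: [0.459, -0.537, 0.538, -0.459]
contact_force: [-0.3, -0.4, 2.7]
gripper_width: 0.0085
```

Request:
send_rows(motion="0 0 0 0.16 -0.03 0.41 -1;0 0 0 0.2 -0.03 0.39 -1;0 0 0 0.235 -0.04 0.37 -1;0 0 0 0.27 -0.04 0.35 -1;0 0 0 0.3 -0.05 0.32 -1;0 0 0 0.33 -0.05 0.29 -1;0 0 0 0.35 -0.06 0.26 -1;0 0 0 0.375 -0.06 0.225 -1")

```text
time: 15.35
tool_pos: [0.5699, 0.0156, 0.2265]
orientation: [-0.461, 0.539, -0.536, 0.458]
contact_force: [-14.2, 1.4, 12.5]
gripper_width: 0.0081
```

Request:
send_rows(motion="0 0 0 0.36 -0.06 0.26 -1;0 0 0 0.4 -0.07 0.2 -1;0 0 0 0.42 -0.07 0.13 -1;0 0 0 0.43 -0.07 0.08 -1;0 0 0 0.435 -0.07 0.03 -1;0 0 0 0.435 -0.07 0 -1;0 0 0 0.43 -0.07 -0.04 -1;0 0 0 0.425 -0.07 -0.09 -1")

```text
time: 16.35
tool_pos: [0.6742, -0.0013, 0.2433]
orientation: [0.458, -0.537, 0.538, -0.46]
contact_force: [-4.7, 2.5, 3.8]
gripper_width: 0.0085
```

```bash
python3 st.py
python3 - <<'E'
from h import *
p=np.load("p.npy"); o=telemetry.get_obs()
c,s=np.cos(p[3]),np.sin(p[3]); v=o["tool_pos"]-rd(p,[88,0,114])[0]; xr=c*v[0]+s*v[1]; zr=v[2]+.0135
print("rel",xr,zr,"theta",np.arctan2(zr,-xr)-np.arctan2(46,133), np.hypot(xr,zr))
E
```

```text
{'time': np.float64(16.35), 'qpos': array([-0.0941,  0.4952,  0.0663,  1.5321, -0.0353,  1.1131, -0.1774]), 'tool_pos': array([ 0.6742, -0.0013,  0.2433]), 'contact_force': array([-4.6812,  2.5499,  3.8442]), 'wrist_torque': array([ 0.4829,  1.1933, -0.0192]), 'gripper_width': np.float64(0.0085)}
jaw az -9.007594081873878 y [ 0.002  0.    -1.   ]
rel 0.03751126756315894 0.1449472683410632 theta 1.4910469853649406 0.14972242916053385
```

Request:
send_rows(motion="0 0 0 0.35 -0.06 -0.06 -1;0 0 0 0.3 -0.05 -0.08 -1;0 0 0 0.1 -0.02 -0.02 -1;0 0 0 0 0 0 -1;0 0 0 0 0 0 -0.3;0 0 0 0 0 0 -0.3;0 0 0 0 0 0 -0.3;0 0 0 0 0 0 -0.3")

```text
time: 17.35
tool_pos: [0.6952, -0.0056, 0.237]
orientation: [0.459, -0.538, 0.538, -0.459]
contact_force: [0.1, 0.8, 1.3]
gripper_width: 0.0298
```

```bash
python3 st.py
python3 - <<'E'
from h import *
d=optics.get_image("side"); cv2.imwrite("pics/s2.png",cv2.resize(cv2.convertScaleAbs(d["pixels"],alpha=1.4)[100:320,160:420],None,fx=3,fy=2.7))
E
```

```text
{'time': np.float64(17.35), 'qpos': array([-0.0871,  0.5381,  0.0692,  1.4782, -0.0388,  1.1262, -0.1686]), 'tool_pos': array([ 0.6952, -0.0056,  0.237 ]), 'contact_force': array([0.117 , 0.8493, 1.3252]), 'wrist_torque': array([-0.0235,  0.0488,  0.0365]), 'gripper_width': np.float64(0.0298)}
jaw az -9.0336305441149 y [ 0.001 -0.    -1.   ]
```

View pics/s2.png

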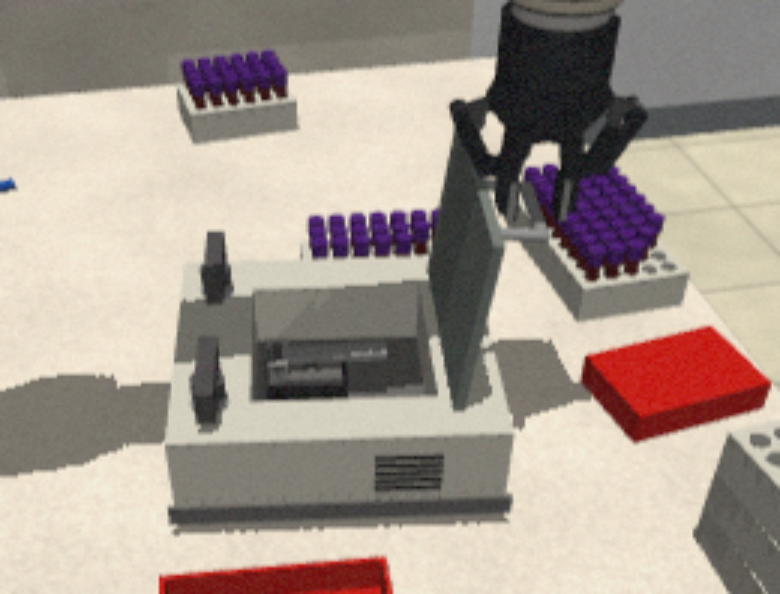

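Request:
send_rows(motion="0 0 0 0 0 0.5 -0.3;0 0 0 0 0 0.9 -0.3;0 0 0 0 0 0.9 -0.3;0 0 0 0 0 0.9 -0.3;0 0 0 0 0 0.9 -0.3;0 0 0 0 0 0.9 -0.3;0 0 0.025 0 0 0 -0.3;0 0 0.025 -0.3 0 0 -0.3")

```text
time: 18.4
tool_pos: [0.6864, -0.0053, 0.3884]
orientation: [-0.538, 0.457, -0.459, 0.539]
contact_force: [-0.2, -0.6, -0.2]
gripper_width: 0.0298
```

Request:
send_rows(motion="0 0 0.025 -0.6 0.1 0 0.4;0 0 0.025 -0.6 0.1 0 0.4;0 0 0.025 -0.6 0.1 0 0.4;0 0 0.025 -0.6 0.1 0 0.4;0 0 0.025 -0.6 0.1 0 0.4;0 0 0.025 -0.5 0.1 0 0.4;0 0 0.025 -0.2 0.06 0 0.4;0 0 0.025 0 0 0 0.4")

```text
time: 19.4
tool_pos: [0.5748, 0.0147, 0.3886]
orientation: [0.705, -0.053, 0.054, -0.705]
contact_force: [0.4, -0.7, 0.7]
gripper_width: 0.06
```

Request:
send_rows(motion="0 0 0 0 0 -0.8 0.4;0 0 0 0 0 -0.8 0.4;0 0 0 0 0 -0.8 0.4;0 0 0 0 0 -0.8 0.4;0 0 0 0 0 -0.8 0.4;0 0 0 0 0 -0.8 0.4;0 0 0 0 0 -0.4 0.4;0 0 0 0 0 0 0.4")

```text
time: 20.4
tool_pos: [0.5751, 0.0145, 0.2309]
orientation: [0.705, -0.056, 0.055, -0.705]
contact_force: [0.6, 0.4, -0.6]
gripper_width: 0.0595
```

```bash
python3 st.py
python3 - <<'E'
from h import *
d=optics.get_image("wrist"); cv2.imwrite("pics/w4.png",cv2.convertScaleAbs(d["pixels"],alpha=1.6))
d={k:np.array(v) for k,v in d.items()}; p=np.load("p.npy")
for n,q in dict(hinge=[-45,0,97],tip=[32,0,97],end=[42,0,97],endl=[42,8,97],endr=[42,-8,97]).items(): print(n,fproj(d,rd(p,q)[0]).round(1))
print(rd(p,[25,0,93]))
E
```

```text
{'time': np.float64(20.4), 'qpos': array([ 0.0698,  0.3545, -0.1914,  1.7808,  0.0779,  1.014 ,  1.2621]), 'tool_pos': array([0.5751, 0.0145, 0.2309]), 'contact_force': array([ 0.587 ,  0.4171, -0.5971]), 'wrist_torque': array([-0.0332,  0.0271,  0.0209]), 'gripper_width': np.float64(0.0595)}
jaw az 80.98013684804847 y [-0. -0. -1.]
hinge [283.  117.1]
tip [282.8 203.7]
end [282.8 214.2]
endl [291.6 214.2]
endr [274.  214.2]
[[0.57489278 0.01426544 0.09083757]]
```

View pics/w4.png

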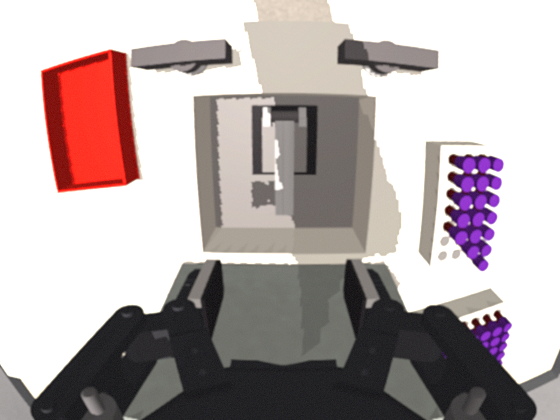

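Request:
send_rows(motion="0 0 0 0 0 -0.8 0.4;0 0 0 0 0 -0.8 0.4;0 0 0 0 0 -0.8 0.4;0 0 0 0 0 -0.8 0.4;0 0 0 0 0 -0.8 0.4;0 0 0 0 0 -0.8 0.4;0 0 0 0 0 -0.4 0.4;0 0 0 0 0 0 0.2")

```text
time: 21.45
tool_pos: [0.5753, 0.0146, 0.075]
orientation: [0.705, -0.056, 0.056, -0.705]
contact_force: [0.1, -0.2, -0.3]
gripper_width: 0.0515
```

Request:
send_rows(motion="0 0 0 0 0 0 -0.4;0 0 0 0 0 0 -1;0 0 0 0 0 0 -1;0 0 0 0 0 0 -1;0 0 0 0 0 0 -1;0 0 0 0 0 0 -1;0 0 0 0 0 0 -1;0 0 0 0 0 0 -1", newtons=30)

```text
time: 22.45
tool_pos: [0.5759, 0.0148, 0.0752]
orientation: [-0.705, 0.055, -0.056, 0.705]
contact_force: [4.3, 3.5, 2.9]
gripper_width: 0.0152
```

```bash
python3 st.py
python3 - <<'E'
from h import *
p=np.load("p.npy"); c,s=np.cos(p[3]),np.sin(p[3])
th=np.linspace(0.03,1.5,17); dx,dz=np.diff(70*np.cos(th))/30,np.diff(70*np.sin(th))/30
print(";".join(f"0 0 0 {a*c:.3f} {a*s:.3f} {b:.3f} -1" for a,b in zip(dx,dz)))
E
```

```text
{'time': np.float64(22.45), 'qpos': array([ 0.0438,  0.5573, -0.164 ,  1.8873,  0.1331,  0.7056,  1.2165]), 'tool_pos': array([0.5759, 0.0148, 0.0752]), 'contact_force': array([4.261 , 3.5091, 2.8736]), 'wrist_torque': array([ 0.5398, -0.6848, -0.0186]), 'gripper_width': np.float64(0.0152)}
jaw az 80.99327521088915 y [ 0.002  0.    -1.   ]
0 0 0 -0.016 0.003 0.214 -1;0 0 0 -0.035 0.006 0.211 -1;0 0 0 -0.054 0.009 0.207 -1;0 0 0 -0.073 0.012 0.201 -1;0 0 0 -0.091 0.015 0.194 -1;0 0 0 -0.108 0.017 0.184 -1;0 0 0 -0.124 0.020 0.174 -1;0 0 0 -0.139 0.022 0.161 -1;0 0 0 -0.153 0.025 0.148 -1;0 0 0 -0.166 0.027 0.133 -1;0 0 0 -0.177 0.029 0.117 -1;0 0 0 -0.187 0.030 0.100 -1;0 0 0 -0.195 0.031 0.082 -1;0 0 0 -0.202 0.033 0.063 -1;0 0 0 -0.207 0.033 0.044 -1;0 0 0 -0.210 0.034 0.025 -1
```

Gripped at 15 mm (the bar is 16 mm wide). Swinging the lever up.

Request:
send_rows(motion="0 0 0 -0.02 0 0.215 -1;0 0 0 -0.035 0.01 0.21 -1;0 0 0 -0.055 0.01 0.205 -1;0 0 0 -0.07 0.01 0.2 -1;0 0 0 -0.09 0.015 0.195 -1;0 0 0 -0.11 0.015 0.185 -1;0 0 0 -0.125 0.02 0.175 -1;0 0 0 -0.14 0.02 0.16 -1")

```text
time: 23.45
tool_pos: [0.5553, 0.0182, 0.1202]
orientation: [-0.705, 0.056, -0.055, 0.705]
contact_force: [4.8, 4.4, -5.9]
gripper_width: 0.0154
```

Request:
send_rows(motion="0 0 0 -0.155 0.025 0.15 -1;0 0 0 -0.165 0.03 0.135 -1;0 0 0 -0.18 0.03 0.115 -1;0 0 0 -0.19 0.03 0.1 -1;0 0 0 -0.195 0.03 0.08 -1;0 0 0 -0.2 0.03 0.065 -1;0 0 0 -0.21 0.035 0.045 -1;0 0 0 -0.21 0.035 0.025 -1")

```text
time: 24.45
tool_pos: [0.5117, 0.0252, 0.1425]
orientation: [-0.705, 0.054, -0.057, 0.705]
contact_force: [7.7, 2.9, -3.4]
gripper_width: 0.0156
```

```bash
python3 st.py
python3 - <<'E'
from h import *
p=np.load("p.npy"); o=telemetry.get_obs()
c,s=np.cos(p[3]),np.sin(p[3]); v=o["tool_pos"]-rd(p,[-45,0,93])[0]; xr=c*v[0]+s*v[1]; zr=v[2]+.0187
print(xr,zr,np.arctan2(zr,xr))
d=optics.get_image("side"); cv2.imwrite("pics/s3.png",cv2.resize(cv2.convertScaleAbs(d["pixels"],alpha=1.4)[100:320,160:420],None,fx=3,fy=2.7))
E
```

```text
{'time': np.float64(24.45), 'qpos': array([ 0.0499,  0.3667, -0.1967,  2.0044,  0.0998,  0.7763,  1.2087]), 'tool_pos': array([0.5117, 0.0252, 0.1425]), 'contact_force': array([ 7.6528,  2.8917, -3.4444]), 'wrist_torque': array([ 0.5504, -1.7596,  0.0681]), 'gripper_width': np.float64(0.0156)}
jaw az 81.00603799842875 y [ 0.003  0.001 -1.   ]
0.005906116067940372 0.0703367712730566 1.4870237364376628
```

View pics/s3.png

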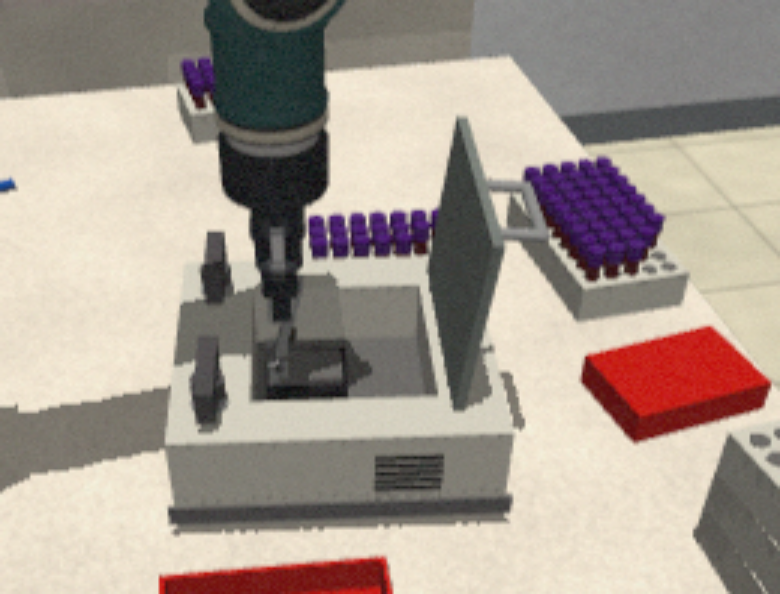

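The lever is upright, at about 1.49 rad, and the panel still stands open. I'll release and lift clear.

Request:
send_rows(motion="0 0 0 0 0 0 0.2;0 0 0 0 0 0 0.2;0 0 0 0 0 0 0.2;0 0 0 0 0 0 0.2;0 0 0 0 0 0.6 0.2;0 0 0 0 0 0.8 0.2;0 0 0 0 0 0.9 0.2;0 0 0 0 0 0.9 0.2")

```text
time: 25.5
tool_pos: [0.5104, 0.0248, 0.2394]
orientation: [0.705, -0.056, 0.055, -0.705]
contact_force: [1.0, -0.2, 0.4]
gripper_width: 0.0515
```

Request:
send_rows(motion="0 0 0 0 0 0.9 0.2;0 0 0 0 0 0.9 0.2;0 0 0 0 0 0.9 0.2;0 0 0 -0.3 0.8 0 0.2;0 0 0 -0.3 0.8 0 0.2;0 0 0 -0.3 0.8 0 0.2;0 0 0 -0.2 0.5 0 0.2;0 0 0 0 0 0 0.2")

```text
time: 26.5
tool_pos: [0.4773, 0.1126, 0.3197]
orientation: [0.705, -0.055, 0.055, -0.705]
contact_force: [0.3, -0.2, -0.5]
gripper_width: 0.0515
```

```bash
python3 st.py
python3 - <<'E'
from h import *
d=optics.get_image("side"); t=optics.get_image("top")
a=cv2.resize(d["pixels"][120:310,190:340],(400,507)); b=cv2.resize(t["pixels"][130:310,150:400],(400,288))
c=np.zeros((507,800,3),np.uint8); c[:,:400]=a; c[:288,400:]=b
cv2.imwrite("pics/f.png",cv2.convertScaleAbs(c,alpha=1.4))
E
```

```text
{'time': np.float64(26.5), 'qpos': array([-0.0372,  0.1278, -0.2868,  1.8608,  0.0394,  1.1585,  1.0779]), 'tool_pos': array([0.4773, 0.1126, 0.3197]), 'contact_force': array([ 0.3434, -0.1728, -0.4689]), 'wrist_torque': array([ 0.0085,  0.0014, -0.0155]), 'gripper_width': np.float64(0.0515)}
jaw az 81.10149284089668 y [-0. -0. -1.]
```

View pics/f.png

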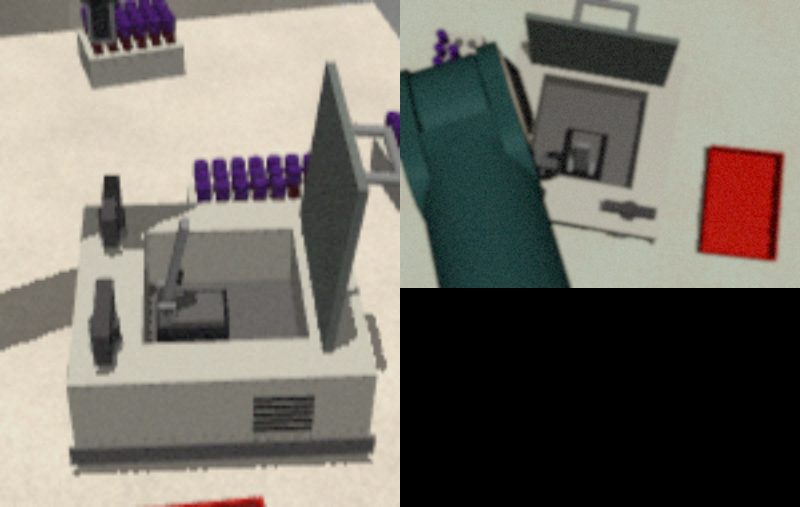

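The lever stands with a slight lean, so I'll measure its angle in this side view before handing in.

Run:
```python
from h import *
d=optics.get_image("side"); p=np.load("p.npy"); k=400/150
for th in (1.2,1.3,1.4,1.5,1.57): print(th,[(proj(d,rd(p,[-45+r*np.cos(th),0,93+r*np.sin(th)]))[0]-[190,120])@np.diag([k,k]) for r in (20,87)])
for th in (1.3,1.4,1.5,1.6,1.7): print("panel",th,(proj(d,rd(p,[88-163*np.cos(th)+4*np.sin(th),95,114+163*np.sin(th)]))[0]-[190,120])*k,(proj(d,rd(p,[88-163*np.cos(th),-95,114+163*np.sin(th)]))[0]-[190,120])*k)
```

```text
1.2 [array([173.92044542, 282.92729568]), array([200.01255544, 226.92348931])]
1.3 [array([171.76571654, 282.4655489 ]), array([190.27412973, 224.68809896])]
1.4 [array([169.55617158, 282.16823524]), array([180.24288367, 223.22853573])]
1.5 [array([167.31470999, 282.03864149]), array([170.03583014, 222.56628775])]
1.57 [array([165.73916021, 282.04858572]), array([162.85070134, 222.58331224])]
panel 1.3 [265.92534427  69.51053711] [281.59216825 199.85171312]
panel 1.4 [284.39868429  65.43297538] [303.64665619 195.23529768]
panel 1.5 [303.12095807  62.98135912] [326.03715446 192.38576809]
panel 1.6 [321.84079095  62.19139034] [348.44767645 191.34699726]
panel 1.7 [340.306872    63.07072557] [370.56190061 192.12979765]
```

```bash
python3 -c "
from cell import job; print(job.job_done())"
```

```text
the job is handed in; nothing more can be done
None
```

The reader is open and ready for the cartridge change, and I handed the job in at about 26.5 s of the 67 s allowed. `job_done` reports no verdict, so the results below are my own measurements.

| Item | Final angle | Needed | How measured |
|---|---|---|---|
| Left latch | about 1.57 rad | 1.3 rad | jaw angle at the end of the turn, plus pictures showing it along the panel edge |
| Right latch | about 1.57 rad | 1.3 rad | the same |
| Panel | about 1.6 rad | 1.4 rad | final side view |
| Lever | 1.36–1.41 rad | 1.25 rad | final side view |

- **Lever disagreement:** the grip position just before release gave 1.49 rad, but the side view afterwards gave 1.36–1.41 rad. Both are above the limit, so I left it.
- **Bystanders:** the red tray and tube rack were not touched on any move and look unmoved in the pictures. In the last top view the arm hid part of the rack and the left latch.
- **Contact:** the gripper ended clear of everything, with the force reading under 1 N.

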